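Set the dish rack to drain into the glass bowl

TASK

Get the dish rack ready to drain into the small glass bowl: push the rack's swivel spout round with a fingertip until its outlet is over the middle of the glass bowl, and then, once it is there, push the drain lever round from shut all the way to its open stop. Only push these two: pick nothing up, leave the bowl and all the other things where they stand, and finish clear of everything.

Things in the scene. Friction and masses are not known exactly. Their poses are not given: they have to be found in the camera images.
- rack: Grey plastic dish rack, fixed. Origin: on the ledge right below the spout's pivot; z up; y points out of the rack, away from its plates. Drip tray, 35 mm high: x -150 to 190, y -490 to -50 mm. Sump block, 70 mm high: x -45 to 45, y -220 to -20 mm. Apart from the plates and basket nothing on it is higher than 130 mm.
- rack_plates (a point): Top of the middle one of the rack's three upright plates (fixed), 175 mm above the ledge; the plates fill x -60 to +60 mm and y -80 to +80 mm about it along the rack's axes. Beside them, at rack x 95 to 165, y -385 to -275 mm, is a fixed cutlery basket 126 mm high with a fork standing in it, up to 215 mm above the ledge.
- spout (a joint): Angle of the swivel spout about its upright pivot, rad: 0 = pointing along the rack's +y, growing counterclockwise seen from above (so pi/2 points along the rack's -x); stops at -1.6 and +1.6. Starts between 1.2 and 1.5. Rubbing friction of about 0.12 N m, no spring: it stays where it is left.
- spout_pivot (a point): Point on the spout's pivot axis at the height of the middle of the spout tube (100 mm above the ledge). The collar round it has a radius of 20 mm and its top is 115 mm above the ledge. Its y axis points along the tube towards the outlet.
- spout_outlet (a point): Centre of the outlet, the lower end of the down-turned nozzle (22 mm across) at the spout's far end, 160 mm from the pivot axis, 78 mm above the ledge. The spout itself is a straight level grey tube 18 mm thick, underside 91 mm and top 109 mm above the ledge; it passes clear over the three vessels.
- lever (a joint): Angle of the drain lever about its upright pivot, rad: 0 = shut, pointing along the rack's -x; it grows counterclockwise seen from above to the open stop at 1.57, pointing along the rack's -y, in line with the sump and away from the spout. Starts between 0 and 0.25. Rubbing friction of about 0.10 N m, no spring: it stays where it is left.
- lever_pivot (a point): Point on the lever's pivot axis at the height of the lever bar's middle, 116 mm above the ledge and 46 mm above the sump's top, at x 0, y -130 mm of the rack.
- lever_tip (a point): Middle of the lever's round end (18 mm across, 14 mm high), 85 mm from the pivot axis. The lever is a level steel bar 14 mm wide and 10 mm high, underside 111 mm above the ledge; its hub has a radius of 16 mm and its top is 128 mm above the ledge.
- bowl: Small glass bowl, the widest of the three vessels near the spout's circle: 104 mm across the rim, 48 mm high, loose, upright. Origin: centre of its underside. It stands 145 to 175 mm from the spout's pivot axis.
- cup: White ceramic cup without handle, 72 mm across, 60 mm high, loose, upright, also under the spout's circle. Origin: centre of its underside.
- tumbler: Steel tumbler without handle, 80 mm across, 45 mm high, loose, upright, also under the spout's circle. Origin: centre of its underside.
- jug: White ceramic jug, 110 mm across, 170 mm high, with a side handle along its +y reaching 91 mm from the axis, loose. Origin: centre of its underside.
- bottle: Clear empty plastic bottle with twist cap, 66 mm across, 200 mm high, loose, light (tips easily). Origin: centre of its underside.
- fork_a: Steel fork lying flat, 190 mm long along its x, loose. Origin: on the ledge under its middle.
- fork_b: Second steel fork, the same.
There are look-alikes about, which are no part of the job. What is shaped like the tumbler but purple is not meant.

How it is judged:
By the outcome, as a careful person would: the job done as asked, in the order asked, and still so for the second after the job is handed in, with the robot touching nothing.
It also fails if it takes over 58 s, if anything falls off the work surface, if the arm or the gripper's body presses on something with over 40 N, if the wrist force passes 120 N, or if a joint passes its speed limit or range.

ROBOT

A 6-joint arm with a two-finger parallel gripper is mounted at the origin on the work surface. World frame = base frame: x ahead of the robot, y to its left, z up, the work surface at z = 0. Lengths are in m, angles in rad, forces in N, time in s.
With the tool pointing down it reaches from about 0.35 to 0.85 m from the base axis. Payload 8.1 kg.
Tool frame: the origin (TCP) lies midway between the tips of the shut fingers; the grasp point (between the pads) lies 19 mm behind it; z points along the fingers, y is the line along which they close (so a half turn about z gives the same grasp; the last joint's range is limited). The gripper opens to 93 mm and grips with 3 to 60 N. Pads are 15 mm wide; open, the fingers measure 128 mm over their backs; the gripper's body (75 mm by 188 mm) begins 65 mm behind the grasp point.
Start: joints at [1.086, 0.13, 1.488, -0, 1.523, -0.085], TCP at [0.234, 0.553, 0.219] pointing down, gripper open.
Joint ranges: [-2.96, 2.96], [-0.89, 2.26], [0.02, 2.5], [-1.34, 4.48], [0, 2.73], [-2.66, 2.66]. Speed limits (rad/s): [2.39, 2.39, 2.79, 3.14, 3.14, 3.14].

INTERFACE

Orientations are given as a unit quaternion [x, y, z, w].
In Python, from bench import monitor, viewer, workorder gives the robot as it stands. The module is installed in compiled form; this text tells all that it offers.
- The arm moves only by the shell command python3 -m crank 'ROWS'. ROWS is JSON, a list of rows, each an object with "rotation": the turn, a rotation vector about the tool's x, y, z in degrees, a list of three; "linear": the shift along the tool's x, y, z in m, a list of three; "grip": the gripper command: -1 is shut, 1 is fully open, values between are in proportion. In form: [{"rotation": [rx, ry, rz], "linear": [x, y, z], "grip": grip}, ...]. A call has 1 to 12 rows; each row shifts and turns the commanded pose from where the row before left it, along the tool's axes as they then stand; what a row does not reach is not made up. A row lasts 1/8 s, in which the tool goes at most 62.5 mm and 10.7 degrees, less where a joint would pass 70% of its speed; a pose out of reach is approached as far as the arm can. A call is refused whole if a number of a shift passes 0.0625 or a number of a turn 10.7, either way. A call with a gripper value outside its range is refused whole. The fingers move at their own pace and stop on an object; the grip force is fixed at half the most. Time passes only in rows, so rows that do not move let the fingers close. It gives the time, the measured TCP pose, the force, the opening and the grip force at its end, in the units of the state.
- monitor.sense(): the state, without advancing time (a new reading comes with each control period).
- viewer.get_image(name): name is "scene" or "top"; returns the picture (384x512x3 uint8, red, green, blue); there is no depth.
- viewer.get_calibration(name): a dict with "fx", "fy", "cx", "cy" (pixels), "k1" (the pictures are not rectified: a ray, as slopes to the right and down, at radius r is drawn at 1 + k1 r^2 times it, then the intrinsics apply), "rvec" (rotation vector, rad) and "tvec" (3), from world to camera coordinates, as OpenCV has them. Camera axes: x right, y down, z forward; pixel columns grow to the right and rows downward; lengths in m; the calibration is good to about 2 mm. A picture is of the moment at which its call begins. get_calibration takes no time and is no camera call.
- workorder.close_job(): hands the job in; it is judged then, once.
The state is a dict: "clock": time; "qpos": joint angles; "joint_vel": joint speeds; "tau": joint torques, N m; "ee_pos": TCP position; "ee_rot": TCP orientation; "ft_force": force on the tool from outside, world axes, zero at the start; "torque": the same for the moment, N m; "opening": finger opening in m; "gripper_force": force on a finger pad.
Only numpy, scipy, OpenCV 4.12 (cv2) and the standard library are available. Lean on these libraries where they do the work, as an engineer would, in place of code of your own. Each camera call takes 0.05 s, during which the arm holds its last target. There are 200 camera calls.

## Working session

There is one attempt and no reset: what is moved stays moved. The work goes in short steps, Python scripts to look and compute and a shell command to move; the robot and the scene stay as the last step left them, time stands still between calls to the robot, and variables do not carry over. Pictures are saved under pics/ and viewed, at most 10 in all, crops included, and the job is handed in when it is done.

```bash
mkdir -p pics; cat > h.py <<'E'
import numpy as np, cv2
from bench import monitor, viewer, workorder
def cal(n):
    c=viewer.get_calibration(n);R=cv2.Rodrigues(np.array(c["rvec"],float))[0];t=np.array(c["tvec"],float).ravel();return c,R,t
def ray(n,u,v):
    c,R,t=cal(n);x=(u-c["cx"])/c["fx"];y=(v-c["cy"])/c["fy"];rd=np.hypot(x,y);r=rd
    for _ in range(30): r=rd/(1+c["k1"]*r*r)
    s=r/rd if rd>0 else 1
    return -R.T@t, R.T@np.array([x*s,y*s,1])
def plane(n,u,v,z):
    o,d=ray(n,u,v);return o+d*(z-o[2])/d[2]
def proj(n,p):
    c,R,t=cal(n);q=R@np.array(p)+t;x,y=q[0]/q[2],q[1]/q[2];f=1+c["k1"]*(x*x+y*y)
    return c["cx"]+c["fx"]*x*f,c["cy"]+c["fy"]*y*f
def tri(n1,p1,n2,p2):
    o1,d1=ray(n1,*p1);o2,d2=ray(n2,*p2)
    s=np.linalg.lstsq(np.c_[d1,-d2],o2-o1,rcond=None)[0];a,b=o1+s[0]*d1,o2+s[1]*d2
    return (a+b)/2,np.linalg.norm(a-b)
def snap(n,f):
    im=viewer.get_image(n);cv2.imwrite('pics/'+f+'_raw.png',im[:,:,::-1]);cv2.imwrite('pics/'+f+'.png',cv2.resize(im[:,:,::-1],(800,600),interpolation=cv2.INTER_CUBIC));return im
E
python3 - <<'E'
from h import *
for n in("scene","top"):
    snap(n,n+'0');c,R,t=cal(n);print(n,c,-R.T@t)
s=monitor.sense();print(s["clock"],s["ee_pos"],s["ee_rot"],s["opening"])
E
```

```text
scene {'fx': 388.87861342545125, 'fy': 388.87861342545125, 'cx': 258.78089086261724, 'cy': 193.8860241111342, 'k1': -0.1006074293767672, 'rvec': array([ 2.01508665,  1.51371484, -0.58786784]), 'tvec': array([-0.15160322, -0.28665786,  1.51884633])} [ 1.21276621 -0.16481923  0.95607696]
top {'fx': 366.28172580361746, 'fy': 366.28172580361746, 'cx': 253.82746907338455, 'cy': 196.40751376190752, 'k1': 0.03713504951183993, 'rvec': array([ 2.05729596, -2.1612995 ,  0.24837813]), 'tvec': array([0.02252232, 0.53702557, 0.9632448 ])} [0.31308182 0.01466551 1.05759584]
0.1 [0.23329564 0.55225636 0.21771773] [ 1.98559611e-01  9.80088495e-01 -7.60541999e-04 -2.11369177e-04] 0.0928982233309046
```

View pics/top0.png

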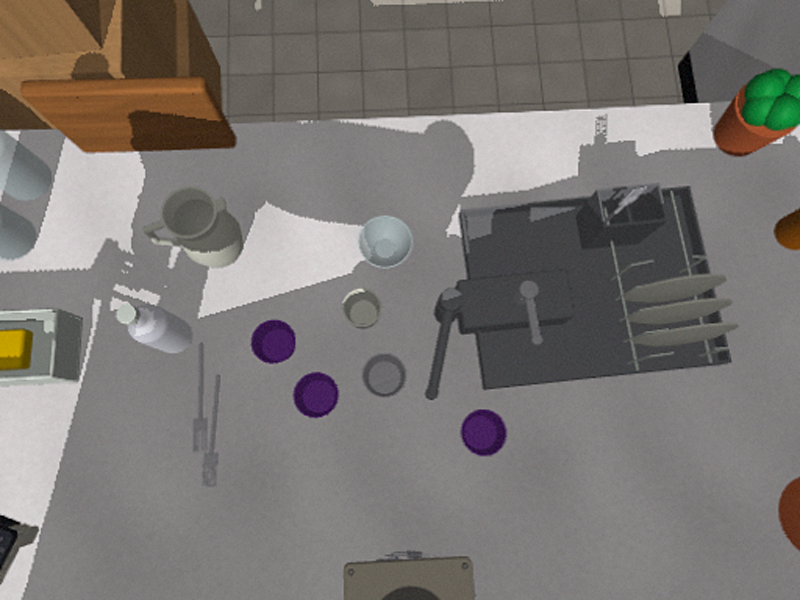

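View pics/scene0.png

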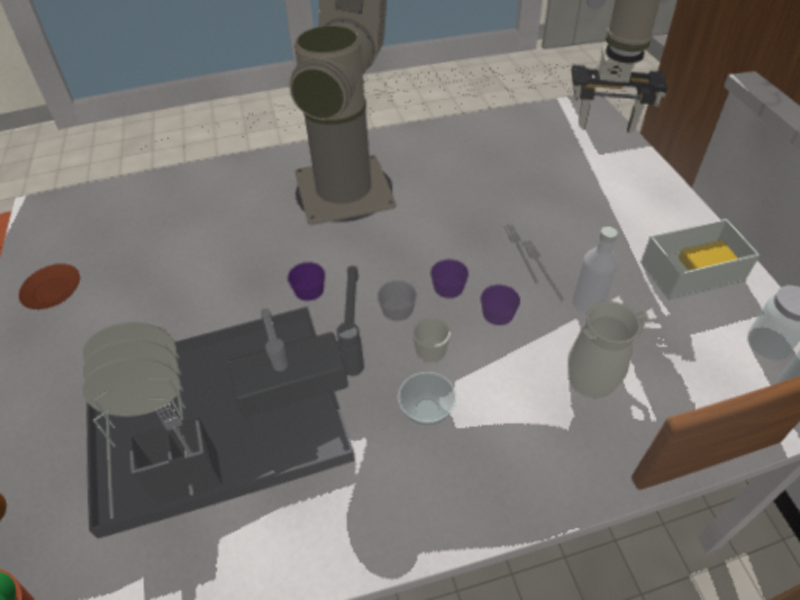

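The top view has world +x up and +y left. In 800×600 pixels: spout pivot ≈(452,300), outlet ≈(432,393), bowl ≈(385,242), lever pivot ≈(529,289), lever tip ≈(537,340). In the scene view, the bowl is ≈(427,393), the collar ≈(350,340) and the outlet ≈(352,270). I'll zoom in on both.

```bash
python3 - <<'E'
import cv2
a=cv2.imread('pics/top0_raw.png')[125:265,210:390];b=cv2.imread('pics/scene0_raw.png')[155:280,130:300]
cv2.imwrite('pics/c1.png',cv2.resize(a,None,fx=4,fy=4,interpolation=cv2.INTER_CUBIC))
cv2.imwrite('pics/c2.png',cv2.resize(b,None,fx=4,fy=4,interpolation=cv2.INTER_CUBIC))
E
```

```text
(no output)
```

View pics/c1.png

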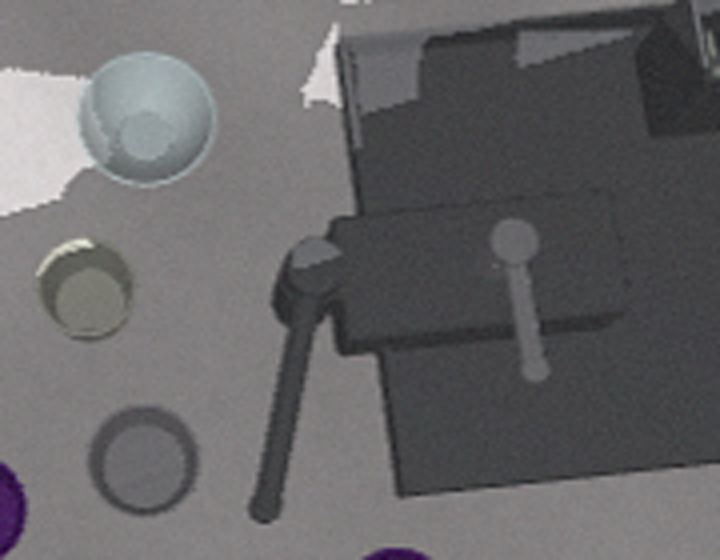

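View pics/c2.png

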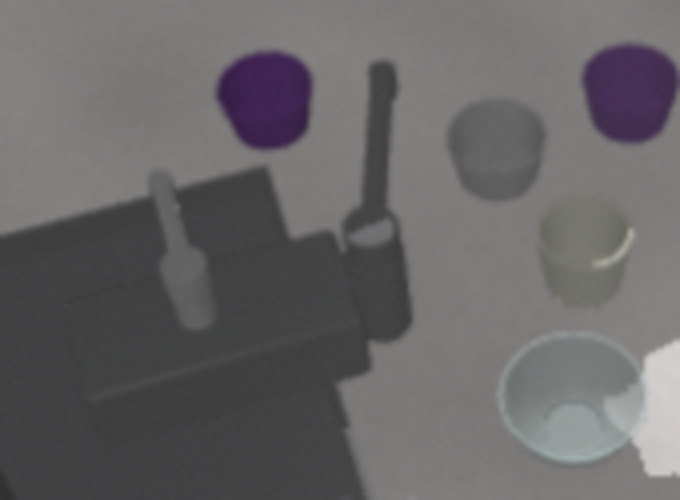

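```bash
python3 - <<'E'
from h import *
T=lambda x,y:(210+x/4,125+y/4)
S=lambda x,y:(130+x/4,155+y/4)
P={}
for k,a,b,z in [("bowl",(147,118),(572,397),.048),("collar",(315,265),(371,228),.115),("outlet",(265,508),(382,77),.109),("hub",(515,242),(184,266),.128),("tip",(536,370),(161,181),.123),("cup",(86,290),(586,230),.06),("tumbler",(144,460),(497,132),.045)]:
    p,e=tri("top",T(*a),"scene",S(*b));q=plane("top",*T(*a),z);P[k]=q;print(k,p.round(4),round(e,4),"plane",q.round(4))
d=P["hub"]-P["collar"];print("rack y dir",np.degrees(np.arctan2(-d[1],-d[0])),np.linalg.norm(d[:2]))
for k,o in(("outlet","collar"),("bowl","collar"),("tip","hub"),("cup","collar")):
    d=P[k]-P[o];print(k,np.degrees(np.arctan2(d[1],d[0])),np.linalg.norm(d[:2]))
E
```

```text
bowl [0.6673 0.0104 0.0429] 0.0007 plane [0.6655 0.0101 0.048 ]
collar [ 0.536  -0.0961  0.1092] 0.0011 plane [ 0.5346 -0.096   0.115 ]
outlet [ 0.3788 -0.0544  0.0914] 0.0002 plane [ 0.3776 -0.0532  0.109 ]
hub [ 0.5421 -0.2265  0.1224] 0.0024 plane [ 0.5406 -0.2263  0.128 ]
tip [ 0.4573 -0.2326  0.1171] 0.0028 plane [ 0.4562 -0.2325  0.123 ]
cup [0.539  0.0598 0.0538] 0.0023 plane [0.5373 0.0584 0.06  ]
tumbler [0.4189 0.0245 0.045 ] 0.002 plane [0.4187 0.0235 0.045 ]
rack y dir 92.65710988609081 0.1304365052126825
outlet 164.7476807815259 0.16270423383211086
bowl 39.00908889833917 0.16849045882850427
tip -175.81876797835568 0.08458057517277352
cup 88.97447014481618 0.15439693630657622
```

Measured heights and sizes match the text: pivot-to-hub is 130 mm, the lever 85 mm and the spout 163 mm. The spout has to swing from 165° to 39° in world heading. First I square the tool to the world axes and shut the fingers.

```bash
python3 -m crank '[{"rotation":[0,0,-7.64],"linear":[0,0,0],"grip":-1},{"rotation":[0,0,-7.64],"linear":[0,0,0],"grip":-1},{"rotation":[0,0,-7.64],"linear":[0,0,0],"grip":-1},{"rotation":[0,0,0],"linear":[0,-0.02,-0.02],"grip":-1},{"rotation":[0,0,0],"linear":[0,-0.02,-0.01],"grip":-1}]'
```

```text
clock: 0.72
ee_pos: [0.2335, 0.5123, 0.249]
ee_rot: [-0.0, 1.0, -0.0, -0.0]
ft_force: [0.4, 0.3, -0.5]
opening: 0.0474
gripper_force: 0.0
```

```bash
python3 -m crank '[{"rotation":[0,0,0],"linear":[-0.016,-0.054,0],"grip":-1},{"rotation":[0,0,0],"linear":[-0.016,-0.054,0],"grip":-1},{"rotation":[0,0,0],"linear":[-0.016,-0.054,0],"grip":-1},{"rotation":[0,0,0],"linear":[-0.016,-0.054,0],"grip":-1},{"rotation":[0,0,0],"linear":[-0.016,-0.054,0],"grip":-1},{"rotation":[0,0,0],"linear":[-0.016,-0.054,0],"grip":-1},{"rotation":[0,0,0],"linear":[-0.016,-0.054,0],"grip":-1},{"rotation":[0,0,0],"linear":[-0.016,-0.054,0],"grip":-1},{"rotation":[0,0,0],"linear":[-0.016,-0.054,0],"grip":-1},{"rotation":[0,0,0],"linear":[-0.016,-0.054,0],"grip":-1},{"rotation":[0,0,0],"linear":[-0.016,-0.054,0],"grip":-1},{"rotation":[0,0,0],"linear":[-0.016,-0.054,0],"grip":-1}]'; python3 - <<'E'
from h import *
s=monitor.sense();print(s["clock"],s["ee_pos"],s["opening"],s["qpos"])
E
```

```text
clock: 2.22
ee_pos: [0.4257, -0.1372, 0.2485]
ee_rot: [0.0, 1.0, 0.0, 0.0]
ft_force: [1.2, 0.9, 1.1]
opening: 0.0
gripper_force: 0.0
2.225 [ 0.42572264 -0.13719205  0.24845207] 1.4945657899935634e-05 [-4.26654899e-01 -3.04746606e-01  1.84430183e+00  2.18458741e-04
  1.60196434e+00 -1.99723381e+00]
```

```bash
python3 -m crank '[{"rotation":[0,0,0],"linear":[0,0,0.05],"grip":-1},{"rotation":[0,0,0],"linear":[0,0,0.05],"grip":-1},{"rotation":[0,0,0],"linear":[0,0,0.04],"grip":-1},{"rotation":[0,0,0],"linear":[0,0,0.025],"grip":-1},{"rotation":[0,0,0],"linear":[0,0.02,0],"grip":-1},{"rotation":[0,0,0],"linear":[0,0.02,0],"grip":-1},{"rotation":[0,0,0],"linear":[0,0.015,0],"grip":-1},{"rotation":[0,0,0],"linear":[0,0.01,0],"grip":-1},{"rotation":[0,0,0],"linear":[0,0.01,0],"grip":-1}]'; python3 - <<'E'
from h import *
snap("top","push1")
E
```

```text
clock: 3.35
ee_pos: [0.4258, -0.06, 0.0838]
ee_rot: [-0.0, 1.0, -0.0, 0.0]
ft_force: [-0.1, -2.0, 0.3]
opening: 0.0003
gripper_force: 0.7
```

View pics/push1.png

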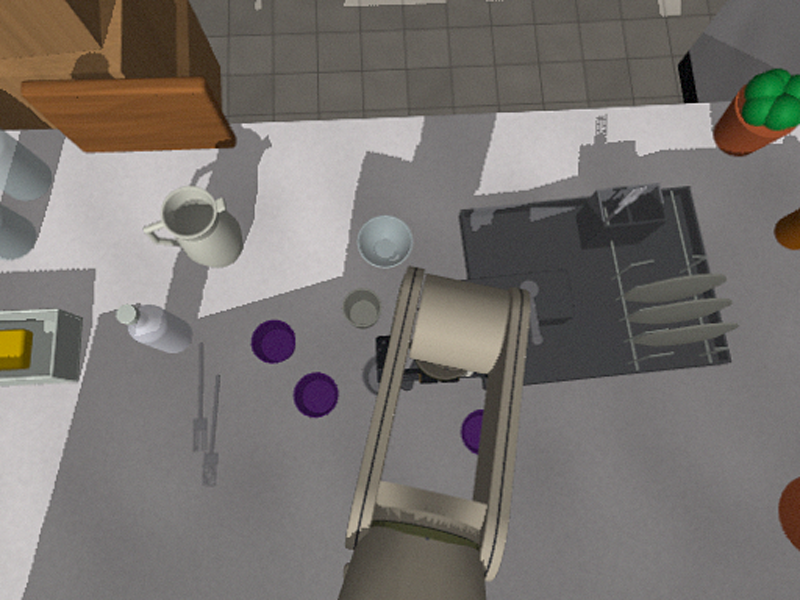

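The fingertip has met the tube and the force is small. The outlet shows at ≈(407,382) and the spout is turning. I'll follow the arc.

```bash
python3 -m crank '[{"rotation":[0,0,0],"linear":[-0.0098,0.022,0],"grip":-1},{"rotation":[0,0,0],"linear":[-0.0141,0.0195,0],"grip":-1},{"rotation":[0,0,0],"linear":[-0.0179,0.016,0],"grip":-1},{"rotation":[0,0,0],"linear":[-0.0208,0.0121,0],"grip":-1},{"rotation":[0,0,0],"linear":[-0.0229,0.0074,0],"grip":-1},{"rotation":[0,0,0],"linear":[-0.0239,0.0025,0],"grip":-1},{"rotation":[0,0,0],"linear":[-0.0239,-0.0025,0],"grip":-1},{"rotation":[0,0,0],"linear":[-0.0229,-0.0074,0],"grip":-1},{"rotation":[0,0,0],"linear":[0,0,0],"grip":-1}]'; python3 - <<'E'
from h import *
snap("top","push2");im=snap("scene","push2s")
a=cv2.imread('pics/push2_raw.png')[100:240,180:340];b=cv2.imread('pics/push2s_raw.png')[150:290,180:340]
cv2.imwrite('pics/push2c.png',cv2.resize(np.hstack([a,b]),None,fx=2.5,fy=2.5,interpolation=cv2.INTER_CUBIC))
E
```

```text
clock: 4.53
ee_pos: [0.5825, 0.0091, 0.0833]
ee_rot: [0.0, 1.0, 0.0, -0.0]
ft_force: [-1.1, 0.4, 0.5]
opening: 0.0002
gripper_force: 0.0
```

View pics/push2c.png

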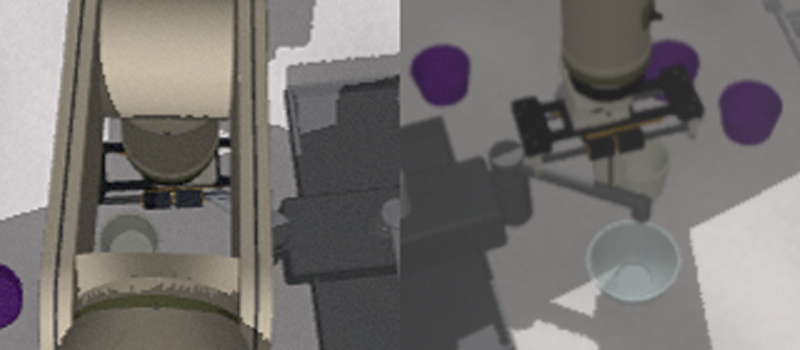

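In the scene half of the crop, the outlet's elbow is at ≈(641,200), still short of the bowl at (633,260). The arm hides it in the top view.

```bash
python3 - <<'E'
from h import *
for v in(197,201,205):
    p=plane("scene",180+241/2.5,150+v/2.5,.1);d=p[:2]-[.535,-.096];print(p.round(4),np.degrees(np.arctan2(d[1],d[0])),np.linalg.norm(d))
d=np.array([.5825,.0091])-[.535,-.096];print(np.degrees(np.arctan2(d[1],d[0])))
for a in(58,56,54,52,50,48):
    t=np.radians(a);print(a,(np.array([.535,-.096])+.115*np.array([np.cos(t),np.sin(t)])).round(4))
t=np.radians(39);print("target px crop",[(x-o)*2.5 for x,o in zip(proj("scene",[.535+.16*np.cos(t),-.096+.16*np.sin(t),.1]),(180,150))])
E
```

```text
[0.6271 0.0323 0.1   ] 54.331693509062774 0.15789047034681658
[0.6321 0.0307 0.1   ] 52.52286199858591 0.1596321409265449
[0.6372 0.0291 0.1   ] 50.76592523018036 0.161516995170478
65.67938554178863
58 [0.5959 0.0015]
56 [ 0.5993 -0.0007]
54 [ 0.6026 -0.003 ]
52 [ 0.6058 -0.0054]
50 [ 0.6089 -0.0079]
48 [ 0.612  -0.0105]
target px crop [np.float64(225.2208360239095), np.float64(226.86024323591184)]
```

```bash
python3 -m crank '[{"rotation":[0,0,0],"linear":[-0.011,-0.006,0],"grip":-1},{"rotation":[0,0,0],"linear":[-0.0095,-0.006,0],"grip":-1},{"rotation":[0,0,0],"linear":[0,0,0],"grip":-1}]'; python3 - <<'E'
from h import *
snap("scene","push3s")
b=cv2.imread('pics/push3s_raw.png')[170:280,230:330]
cv2.imwrite('pics/push3c.png',cv2.resize(b,None,fx=5,fy=5,interpolation=cv2.INTER_CUBIC))
t=np.radians(39);print("target px crop",[(x-o)*5 for x,o in zip(proj("scene",[.535+.16*np.cos(t),-.096+.16*np.sin(t),.1]),(230,170))])
E
```

```text
clock: 5.0
ee_pos: [0.6032, -0.0032, 0.0839]
ee_rot: [0.0, 1.0, -0.0, 0.0]
ft_force: [-0.2, 0.1, 0.7]
opening: 0.0005
gripper_force: 0.0
target px crop [np.float64(200.441672047819), np.float64(353.7204864718237)]
```

View pics/push3c.png

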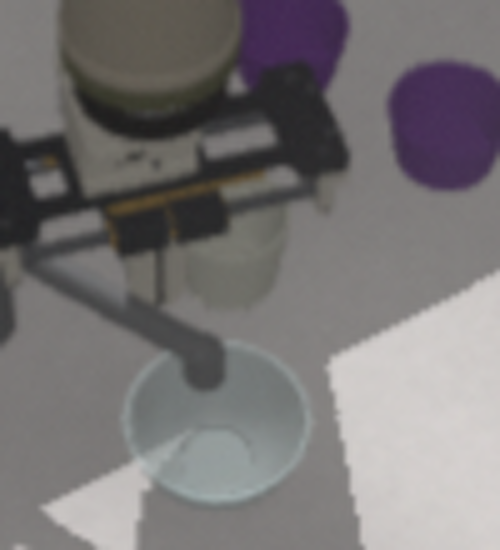

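The nozzle's elbow is at ≈(206,353) and its lower end at ≈(205,380), close to the target elbow pixel (200,354). I'll check the angle.

```bash
python3 - <<'E'
from h import *
for u,v,z in((206,350,.1),(206,356,.1),(205,375,.078),(205,380,.078)):
    p=plane("scene",230+u/5,170+v/5,z);d=p[:2]-[.535,-.096];print(p.round(4),np.degrees(np.arctan2(d[1],d[0])),np.linalg.norm(d), p[:2]-[.6665,.0102])
E
```

```text
[0.6579 0.0082 0.1   ] 40.28686019556324 0.1611359133638556 [-0.00858284 -0.00200712]
[0.6616 0.0071 0.1   ] 39.162235574905786 0.16323205205545138 [-0.00493625 -0.00311596]
[0.659  0.0074 0.078 ] 39.834568608398385 0.16144945746198533 [-0.00752342 -0.00277982]
[0.662  0.0065 0.078 ] 38.896259355162364 0.16322547411509367 [-0.0044642  -0.00370873]
```

The spout is at about 39.5°, so the outlet is within about 6 mm of the bowl's middle. Now I back off, lift, and move beside the lever.

```bash
python3 -m crank '[{"rotation":[0,0,0],"linear":[0.012,0.012,0],"grip":-1},{"rotation":[0,0,0],"linear":[0.012,0.012,0],"grip":-1},{"rotation":[0,0,0],"linear":[0,0,-0.055],"grip":-1},{"rotation":[0,0,0],"linear":[0,0,-0.055],"grip":-1},{"rotation":[0,0,0],"linear":[0,0,-0.055],"grip":-1},{"rotation":[0,0,0],"linear":[0.0205,-0.0485,0],"grip":-1},{"rotation":[0,0,0],"linear":[0.0205,-0.0485,0],"grip":-1},{"rotation":[0,0,0],"linear":[0.0205,-0.0485,0],"grip":-1},{"rotation":[0,0,0],"linear":[0.0205,-0.0485,0],"grip":-1},{"rotation":[0,0,0],"linear":[0.02,0,0],"grip":-1}]'; python3 - <<'E'
from h import *
im=snap("top","chk4")
snap("scene","chk4s")
a=cv2.imread('pics/chk4_raw.png')[110:250,200:360];b=cv2.imread('pics/chk4s_raw.png')[150:290,170:330]
cv2.imwrite('pics/chk4c.png',cv2.resize(np.hstack([a,b]),None,fx=2.5,fy=2.5,interpolation=cv2.INTER_CUBIC))
E
```

```text
clock: 6.3
ee_pos: [0.4747, -0.1742, 0.2483]
ee_rot: [0.001, 1.0, -0.0, -0.0]
ft_force: [-0.2, 0.5, -0.3]
opening: 0.0004
gripper_force: 0.0
```

View pics/chk4c.png

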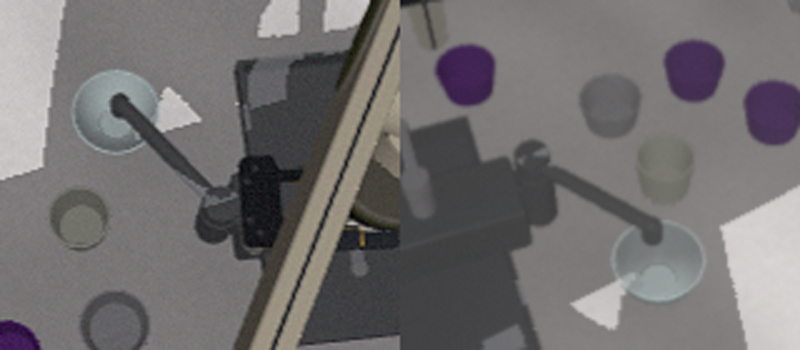

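From above, the nozzle elbow at crop (121,104) is over the bowl, whose rim centre is at (115,112). I'll work out its angle, then push the lever.

```bash
python3 - <<'E'
from h import *
p=plane("top",200+121/2.5,110+104/2.5,.109);q=plane("top",200+115/2.5,110+112/2.5,.048)
for r in(p,q):
    d=r[:2]-[.535,-.096];print(r.round(4),np.degrees(np.arctan2(d[1],d[0])),np.linalg.norm(d))
E
python3 -m crank '[{"rotation":[0,0,0],"linear":[0,0,0.05],"grip":-1},{"rotation":[0,0,0],"linear":[0,0,0.05],"grip":-1},{"rotation":[0,0,0],"linear":[0,0,0.047],"grip":-1},{"rotation":[0,0,0],"linear":[0,-0.015,0],"grip":-1},{"rotation":[0,0,0],"linear":[0,-0.015,0],"grip":-1},{"rotation":[0,0,0],"linear":[0,-0.012,0],"grip":-1}]'
```

```text
[0.6523 0.0055 0.109 ] 40.8642918616559 0.15508086542712377
[0.6647 0.0123 0.048 ] 39.86327599729378 0.16893208531134238
clock: 7.15
ee_pos: [0.4781, -0.2162, 0.1043]
ee_rot: [0.0, 1.0, -0.001, 0.002]
ft_force: [1.6, 3.6, 0.7]
opening: 0.0007
gripper_force: 1.5
```

```bash
python3 -m crank '[{"rotation":[0,0,0],"linear":[0.007,-0.0083,0],"grip":-1},{"rotation":[0,0,0],"linear":[-0.0021,-0.0185,0],"grip":-1},{"rotation":[0,0,0],"linear":[-0.0077,-0.0181,0],"grip":-1},{"rotation":[0,0,0],"linear":[-0.0135,-0.0155,0],"grip":-1},{"rotation":[0,0,0],"linear":[-0.0183,-0.0111,0],"grip":-1},{"rotation":[0,0,0],"linear":[-0.007,-0.002,0],"grip":-1}]'
python3 -m crank '[{"rotation":[0,0,0],"linear":[-0.005,-0.001,0],"grip":-1},{"rotation":[0,0,0],"linear":[0,0,0],"grip":-1}]'
python3 -m crank '[{"rotation":[0,0,0],"linear":[-0.004,0,0],"grip":-1},{"rotation":[0,0,0],"linear":[0,0,0],"grip":-1}]'
```

```text
clock: 7.9
ee_pos: [0.5181, -0.2897, 0.1016]
ee_rot: [0.0, 1.0, -0.0, -0.0]
ft_force: [-2.6, -0.1, -0.5]
opening: 0.0007
gripper_force: 0.7
clock: 8.15
ee_pos: [0.5231, -0.2893, 0.1018]
ee_rot: [-0.0, 1.0, -0.0, 0.0]
ft_force: [0.4, 0.0, -0.3]
opening: 0.0004
gripper_force: 0.0
clock: 8.4
ee_pos: [0.5271, -0.2891, 0.1018]
ee_rot: [-0.0, 1.0, -0.0, 0.0]
ft_force: [-0.6, -0.5, -0.1]
opening: 0.0009
gripper_force: 0.3
```

```bash
for i in 1; do python3 -m crank '[{"rotation":[0,0,0],"linear":[-0.003,0,0],"grip":-1},{"rotation":[0,0,0],"linear":[0,0,0],"grip":-1}]'; done
python3 -m crank '[{"rotation":[0,0,0],"linear":[-0.002,0,0],"grip":-1},{"rotation":[0,0,0],"linear":[0,0,0],"grip":-1}]'
```

```text
clock: 8.65
ee_pos: [0.53, -0.2893, 0.1018]
ee_rot: [-0.0, 1.0, -0.0, -0.0]
ft_force: [-2.5, -1.8, 0.7]
opening: 0.0006
gripper_force: 1.4
clock: 8.9
ee_pos: [0.5303, -0.2894, 0.1017]
ee_rot: [-0.0, 1.0, 0.0, -0.002]
ft_force: [-11.2, -0.2, 6.7]
opening: 0.0004
gripper_force: 5.9
```

The force rises to 11 N at x=0.530, where the open stop was predicted. I back off, lift, and take a final look.

```bash
python3 -m crank '[{"rotation":[0,0,0],"linear":[0.012,0,0],"grip":-1},{"rotation":[0,0,0],"linear":[0.02,0,0],"grip":-1},{"rotation":[0,0,0],"linear":[0,0,-0.05],"grip":-1},{"rotation":[0,0,0],"linear":[0,0,-0.05],"grip":-1},{"rotation":[0,0,0],"linear":[0,0,-0.05],"grip":-1},{"rotation":[0,0,0],"linear":[0.02,-0.03,0],"grip":-1},{"rotation":[0,0,0],"linear":[0.03,-0.03,0],"grip":-1},{"rotation":[0,0,0],"linear":[0.03,-0.03,0],"grip":-1},{"rotation":[0,0,0],"linear":[0.03,-0.03,0],"grip":-1},{"rotation":[0,0,0],"linear":[0,0,0],"grip":-1}]'; python3 - <<'E'
from h import *
snap("top","fin");snap("scene","fins")
a=cv2.imread('pics/fin_raw.png');b=cv2.imread('pics/fins_raw.png')
cv2.imwrite('pics/finc.png',cv2.resize(np.vstack([np.hstack([a[110:250,200:400],b[150:290,100:300]])]),None,fx=2,fy=2,interpolation=cv2.INTER_CUBIC))
E
```

```text
clock: 10.15
ee_pos: [0.3882, -0.4108, 0.2517]
ee_rot: [0.002, 1.0, -0.0, 0.0]
ft_force: [0.0, 0.4, 1.3]
opening: 0.0006
gripper_force: 0.0
```

View pics/finc.png

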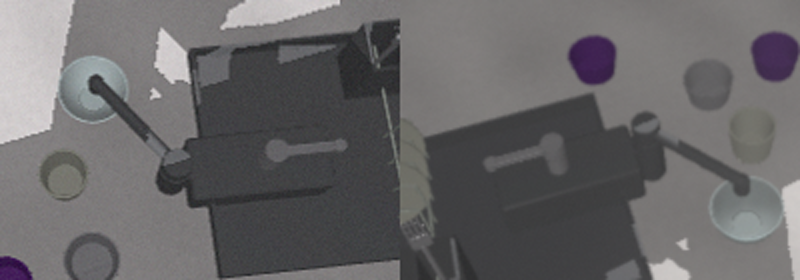

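The nozzle (97,84) is over the bowl, and the lever runs (277,150)→(342,145), in line with the sump. The other things stand where they were. One last numeric check before handing in.

```bash
python3 - <<'E'
from h import *
f=lambda x,y,z:plane("top",200+x/2,110+y/2,z)[:2]
d=f(342,145,.123)-f(277,150,.128);print("lever",np.degrees(np.arctan2(d[1],d[0]))+360-182.66,np.linalg.norm(d))
p=f(97,84,.109);d=p-[.535,-.096];a=np.arctan2(d[1],d[0]);o=np.array([.535,-.096])+.16*np.array([np.cos(a),np.sin(a)])
print("outlet",o,np.degrees(a),"bowl",f(94,89,.048))
E
```

```text
lever 89.8569936328183 0.08733215853801994
outlet [0.65559724 0.00914897] 41.085238694908654 bowl [0.66544401 0.00934184]
```

```bash
python3 -c "
from bench import workorder
print(workorder.close_job())"
```

```text
the job is handed in; nothing more can be done
None
```

I handed the job in: the spout's outlet is about 10 mm from the bowl's middle (about 8 mm of that is the spout being shorter than the bowl's distance), the lever was then pushed to its open stop (measured at 90°), nothing else visibly moved, and the arm ended clear at about 10 s.

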